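# Switch off the circuit left on at the sculptor's bench

## Task

One of the four identical keys on the grey control box is still latched down. With the fingertips, tap every key lightly, in order along the row, starting with the key next to the round dial; then press the one that is latched down all the way so that it releases and comes up level with the others, and take the hand away. Never push in a key that is already up, and leave the things on and around the box where they are.

Things in the scene. Friction and masses are not known exactly. Their poses are not given: they have to be found in the camera images.
- control_box: Grey metal box screwed to the bench, 140 (its x) by 300 (its y) by 50 mm high; origin under its centre, z up. On its flat top, 25 mm from the middle towards -x, a row along y of four identical black square keys, 28 by 28 mm, 46 mm apart (centres); beyond key 1, at the +y end, a fixed round black dial, 38 mm across and 19 mm high on a plate 52 mm across.
- place_1 (a point): Point fixed to the box, 66 mm above the bench: the middle of the top face of key 1 when that key is up (it does not move with the key). Key 1 is next to the dial, centres 58 mm apart. Keys slide straight down: an up key stands 16 mm above the box top, the latched one (one of the four, varies) 12 mm, any key pressed home 8 mm.
- place_2 (a point): The same point for key 2, next to key 1. An up key yields springily: it starts to move at 1.5 N, then needs 0.7 N more per mm (3 N at 2 mm, 7 N at the bottom stop 8 mm down) and springs back. Pushing an up key more than 5.5 mm down counts as pushing it in.
- place_3 (a point): The same point for key 3. The latched key does not move under less than about 4.3 N; it unlatches when pressed about 2 mm deeper (5.7 N), reaches its bottom stop 4 mm deeper (7 N), and then follows the finger up as that withdraws.
- place_4 (a point): The same point for key 4, at the far end from the dial. A light tap on any key needs at least 0.5 N, kept for 0.04 s, to be felt; a tap must leave the latched key latched until all four are tapped. key_1_c0 to key_4_c0 are the caps of the keys; a cap's centre lies 12 mm under its top.
- spatula: Bystander: flat wooden modelling tool, about 165 mm long, 18 mm wide, 7 mm thick, lying along the box's top behind the keys (on their +x side). Origin under its middle.
- shard: Bystander: plaster fragment, 26 by 32 by 22 mm, lying on the box's top behind the last key. Origin under its middle.
- jar: Bystander: glass jar with steel lid, 64 mm across, 95 mm tall, standing near the box. Origin at the centre of its foot.
- mug: Bystander: white mug, 76 mm across, 85 mm tall. Origin at the centre of its foot.
- mallet: Bystander: wooden mallet lying on the bench, head 60 by 100 by 60 mm, handle 150 mm. Origin under the head, 10 mm from its handle side.
- wedge: Bystander: wooden block 45 by 80 by 22 mm in front of the box. Origin under its middle.
- foot_cast: Bystander: plaster cast of a small foot, 105 by 42 by 75 mm, behind the box. Origin under its middle.

How it is judged:
On the way, in this order (a step that is already met when the one before it is completed fails the run):
1. key 1 (counted from the dial) is tapped with the fingers (contact force between key_1_c0 and the fingers above 0.5 N), for 0.04 s.
2. key 2 (counted from the dial) is tapped with the fingers (contact force between key_2_c0 and the fingers above 0.5 N), for 0.04 s.
3. key 3 (counted from the dial) is tapped with the fingers (contact force between key_3_c0 and the fingers above 0.5 N), for 0.04 s.
4. key 4 (counted from the dial) is tapped with the fingers (contact force between key_4_c0 and the fingers above 0.5 N), for 0.04 s.
5. the latched key has been released: all four keys are up (z of each of key_1_c0, key_2_c0, key_3_c0, key_4_c0 in the frame of control_box above 0.053 m), for 0.2 s.
At the end, for the whole second after the job is handed in: All four keys stand up level, within 1 mm of their full height (16 mm above the box), and every bystander is within 30 mm of where it started (all of step 5 and distance of each of spatula, shard, jar, mug, mallet, wedge, foot_cast from where it was at the start of the episode below 0.03 m); the robot touches nothing.
It fails at once if a key that was up is pushed in (more than 5.5 mm down) (distance of any of key_1_c0, key_2_c0, key_3_c0, key_4_c0 from where it was at the start of the episode above 0.0055 m).
It fails at once if a bystander is lifted, carried or shoved more than 30 mm (distance of any of spatula, shard, jar, mug, mallet, wedge, foot_cast from where it was at the start of the episode above 0.03 m).
It also fails if it takes over 54 s, if anything falls off the work surface, if the arm or the gripper's body presses on something with over 40 N, if the wrist force passes 120 N, or if a joint passes its speed limit or range.

## Robot

A 6-joint arm with a two-finger parallel gripper is mounted at the origin on the work surface. World frame = base frame: x ahead of the robot, y to its left, z up, the work surface at z = 0. Lengths are in m, angles in rad, forces in N, time in s.
With the tool pointing down it reaches from about 0.375 to 0.9 m from the base axis. Payload 3.1 kg.
Tool frame: the origin (TCP) lies midway between the tips of the shut fingers; the grasp point (between the pads) lies 19 mm behind it; z points along the fingers, y is the line along which they close (so a half turn about z gives the same grasp; the last joint's range is limited). The gripper opens to 85 mm and grips with 20 to 120 N. Pads are 22 mm wide; open, the fingers measure 114 mm over their backs; the gripper's body (76 mm by 85 mm) begins 54 mm behind the grasp point. The pads swing forward as they close: fully open they stand 13 mm farther back than shut.
Start: joints at [1.113, 0.527, 1.433, -0, 1.181, -0.178], TCP at [0.172, 0.601, 0.231] pointing down, gripper open.
Joint ranges: [-3.08, 3.08], [-0.75, 2.2], [0.22, 2.44], [-1.43, 4.57], [0, 2.65], [-2.85, 2.85]. Speed limits (rad/s): [2.79, 2.79, 3.14, 3.14, 3.14, 3.14].

## Interface

Orientations are given as a unit quaternion [x, y, z, w].
In Python, from station import manip gives the robot as it stands. The module is installed in compiled form; this text tells all that it offers.
- The arm moves only by the tool apply_moves, never from a script. Its arguments are lists of equal length, an entry for each row: "claw": the gripper's target within -1 to 1 (fully open at 1, half-way at 0, shut at -1); "travel": the shift along the tool's x, y, z scaled (see below), a list of three; "turn": the turn, a rotation vector about the tool's x, y, z scaled (see below), a list of three. In form: {"claw": [claw, ...], "travel": [[dx, dy, dz], ...], "turn": [[rx, ry, rz], ...]}. A call has 1 to 5 rows; each row is the pose to reach, as a shift and turn from the pose commanded when the call began, along the tool's axes at that moment, turning the shorter way round; what a row does not reach only later rows make up. The controller multiplies each number of a shift by 800 mm and each number of a turn by 180 degrees. A row lasts 1/12 s, in which the tool goes at most 41.7 mm and 7.16 degrees, less where a joint would pass 70% of its speed; a pose out of reach is approached as far as the arm can. A call with a number of a shift or a turn outside -1 to 1 is refused whole. A call with a gripper value outside its range is refused whole. The fingers move at their own pace and stop on an object; "newtons" is the grip in N (left out, the last holds). Time passes only in rows, so rows that repeat a pose let the fingers close. It gives the time, the measured TCP pose, the force, the opening and the grip force at its end, in the units of the state.
- manip.sense(): the state, without advancing time (a new reading comes with each control period).
- manip.snapshot(name): name is "scene" or "top" or "wrist"; returns a dict with "pixels" (384x512x3 uint8, red, green, blue), "depth" (384x512 float32, m along the optical axis (not along the pixel's ray), 0 where there is no reading), "intrinsics" (3x3 intrinsics, pixels), "R" (3x3) and "t" (3): a world point X has camera coordinates R X + t. Camera axes: x right, y down, z forward; pixel columns grow to the right and rows downward; lengths in m; the calibration is good to about 2 mm. A picture is of the moment at which its call begins.
- manip.sign_off(): hands the job in; it is judged then, once.
The state is a dict: "t": time; "q": joint angles; "qd": joint speeds; "tau": joint torques, N m; "tcp_pos": TCP position; "tool_rot": TCP orientation; "force": force on the tool from outside, world axes, zero at the start; "ft_torque": the same for the moment, N m; "finger_gap": opening from 0.0 (shut) to 1.0 (fully open); "gripper_force": force on a finger pad.
Only numpy, scipy, OpenCV 4.12 (cv2) and the standard library are available. Lean on these libraries where they do the work, as an engineer would, in place of code of your own. Each camera call takes 0.05 s, during which the arm holds its last target. There are 200 camera calls.

## Working session

There is one attempt and no reset: what is moved stays moved. The work goes in short steps, Python scripts to look and compute and a tool call to move; the robot and the scene stay as the last step left them, time stands still between calls to the robot, and variables do not carry over. Pictures are saved under pics/ and viewed, at most 10 in all, crops included, and the job is handed in when it is done.

Besides the shell and the picture viewer there is one more tool, called after "Request:" as name(argument=value, ...) on one line, values as JSON. apply_moves: Moves the arm, as the interface text tells. Shifts and turns lie within -1 to 1; 1 stands for 800 mm of shift or 180 degrees of turn. Its arguments: {"type":"object","properties":{"claw":{"type":"array","items":{"type":"number"}},"travel":{"type":"array","items":{"type":"array","items":{"type":"number"}}},"turn":{"type":"array","items":{"type":"array","items":{"type":"number"}}},"newtons":{"type":"number"}},"required":["claw","travel","turn"]}

```bash
mkdir -p pics; python3 - <<'E'
from station import manip
import cv2,numpy as np
s=manip.sense();print({k:np.round(v,3).tolist() for k,v in s.items()})
for n in ["top","scene"]:
    d=manip.snapshot(n);np.savez(n+".npz",**d);cv2.imwrite(f"pics/{n}1.png",d["pixels"][:,:,::-1])
    print(n,d["intrinsics"].tolist(),d["R"].round(3).tolist(),d["t"].round(3).tolist())
E
```

```text
{'t': 0.0, 'q': [1.114, 0.528, 1.434, 0.0, 1.181, -0.179], 'qd': [-0.0, -0.0, 0.0, -0.0, 0.0, -0.001], 'tau': [0.001, -44.234, -17.803, -0.0, 0.008, 0.0], 'tcp_pos': [0.172, 0.6, 0.23], 'tool_rot': [0.139, 0.99, -0.001, -0.0], 'force': [0.985, -0.529, 1.14], 'ft_torque': [0.013, 0.071, -0.005], 'gripper_force': 0.0, 'finger_gap': 1.0}
top [[440.226333530055, 0.0, 251.2888496754972], [0.0, 440.226333530055, 187.59525940358938], [0.0, 0.0, 1.0]] [[0.126, -0.992, 0.005], [-0.972, -0.125, -0.201], [0.2, 0.02, -0.98]] [-0.032, 0.6, 0.915]
scene [[365.2993486254042, 0.0, 247.94945853950915], [0.0, 365.2993486254042, 188.36218957253686], [0.0, 0.0, 1.0]] [[-0.807, 0.591, -0.007], [0.414, 0.556, -0.721], [-0.422, -0.584, -0.693]] [0.471, -0.218, 1.266]
```

View pics/top1.png

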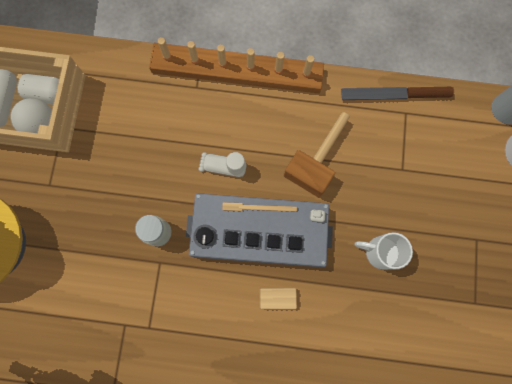

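View pics/scene1.png

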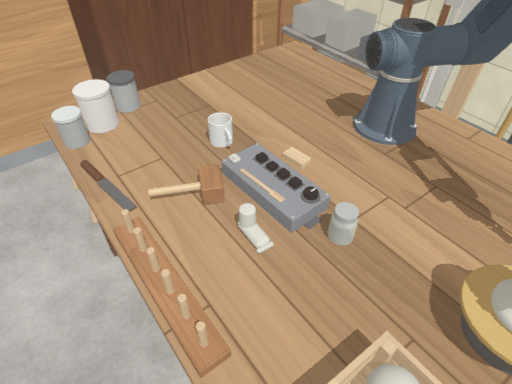

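The top view shows the box with the dial at about (205,236), keys 1–4 at about (232,238), (253,240), (274,242) and (296,243), the spatula at (260,207) and the shard at (318,215). The scene view shows the same layout with nothing standing on the keys.

```bash
cat > h.py <<'E'
import numpy as np,cv2
def cast(d,uv,z):
    uv=np.atleast_2d(uv).astype(float);K,R,t=d["intrinsics"],d["R"],d["t"]
    r=(np.linalg.inv(K)@np.c_[uv,np.ones(len(uv))].T).T@R; c=-R.T@t
    return c+r*((z-c[2])/r[:,2])[:,None]
def points(d):
    K,R,t=d["intrinsics"],d["R"],d["t"];h,w=d["depth"].shape
    u,v=np.meshgrid(np.arange(w),np.arange(h));Z=d["depth"]
    P=np.stack([(u-K[0,2])*Z/K[0,0],(v-K[1,2])*Z/K[1,1],Z],-1)
    return (P-t)@R
E
python3 - <<'E'
from h import *
d=dict(np.load("top.npz"));g=d["pixels"].max(2)
m=np.zeros_like(g);m[225:256,195:315]=(g[225:256,195:315]<38)*255
n,l,s,c=cv2.connectedComponentsWithStats(m)
P=points(d)
for i in range(1,n):
    if s[i,4]>30: print(s[i].tolist(),c[i].round(1),cast(d,c[i],0.064)[0].round(4),np.median(P[l==i],0).round(4))
# box top
hsv=cv2.cvtColor(d["pixels"],cv2.COLOR_RGB2HSV)
sel=np.zeros(g.shape,bool);sel[190:272,185:335]=1
top=sel&(abs(P[...,2]-.05)<.006)
r=cv2.minAreaRect(P[top][:,:2].astype(np.float32));print(r)
E
```

```text
[289, 238, 13, 12, 57] [296.9 244.1] [ 0.4875 -0.0684  0.064 ] [ 0.4856 -0.0696  0.0671]
((0.5246853828430176, 0.016064196825027466), (0.1669388860464096, 0.30001363158226013), 2.8359415531158447)
```

```bash
python3 - <<'E'
from h import *
d=dict(np.load("top.npz"));g=d["pixels"].max(2)
for th in (45,55,65):
    m=np.zeros_like(g);m[227:254,192:312]=(g[227:254,192:312]<th)*255
    n,l,s,c=cv2.connectedComponentsWithStats(m)
    for i in range(1,n):
        if s[i,4]>40: print(th,s[i].tolist(),c[i].round(1),cast(d,c[i],0.064)[0].round(4))
from station import manip
from scipy.spatial.transform import Rotation as R
s=manip.sense();print(R.from_quat(s["tool_rot"]).as_matrix().round(3))
E
```

```text
45 [202, 228, 12, 17, 117] [207.9 235.2] [0.4821 0.1242 0.064 ]
45 [225, 232, 13, 13, 117] [232.1 238.7] [0.4813 0.0716 0.064 ]
45 [246, 234, 13, 13, 142] [252.5 239.8] [0.4844 0.0276 0.064 ]
45 [268, 235, 12, 13, 138] [273.5 241.3] [ 0.4869 -0.0177  0.064 ]
45 [289, 237, 13, 13, 157] [294.8 243. ] [ 0.4892 -0.0639  0.064 ]
55 [196, 227, 18, 18, 207] [204.9 235.2] [0.4812 0.1308 0.064 ]
55 [225, 232, 14, 13, 160] [231.3 238. ] [0.4824 0.0733 0.064 ]
55 [246, 233, 14, 14, 158] [252.5 239.7] [0.4847 0.0276 0.064 ]
55 [267, 235, 14, 13, 154] [273.5 241.2] [ 0.4872 -0.0177  0.064 ]
55 [288, 237, 15, 13, 169] [294.9 243. ] [ 0.4893 -0.064   0.064 ]
65 [196, 227, 20, 19, 260] [205.9 235.9] [0.4801 0.1284 0.064 ]
65 [225, 231, 14, 14, 170] [231.2 237.8] [0.4828 0.0737 0.064 ]
65 [246, 233, 15, 14, 173] [252.5 239.5] [0.485  0.0275 0.064 ]
65 [267, 235, 14, 14, 168] [273.6 241.3] [ 0.4871 -0.018   0.064 ]
65 [288, 236, 15, 14, 179] [295.  242.9] [ 0.4894 -0.0642  0.064 ]
[[-0.961  0.275 -0.001]
 [ 0.275  0.961 -0.002]
 [ 0.    -0.002 -1.   ]]
```

Request:
apply_moves(claw=[-1, -1, -1, -1, -1], travel=[[-0.539, -0.6, 0], [-0.539, -0.6, 0], [-0.539, -0.6, 0], [-0.539, -0.6, 0], [-0.539, -0.6, 0]], turn=[[0, 0, -0.104], [0, 0, -0.104], [0, 0, -0.104], [0, 0, -0.104], [0, 0, -0.104]], newtons=40)

```text
t: 0.52
tcp_pos: [0.2629, 0.4123, 0.231]
tool_rot: [-0.025, 1.0, -0.0, -0.0]
force: [0.4, -0.3, -0.2]
finger_gap: 0.299
gripper_force: 0.0
```

Request:
apply_moves(claw=[-1, -1, -1, -1, -1], travel=[[-0.215, -0.501, 0], [-0.215, -0.501, 0], [-0.215, -0.501, 0], [-0.215, -0.501, 0], [-0.215, -0.501, 0]], turn=[[0, 0, 0], [0, 0, 0], [0, 0, 0], [0, 0, 0], [0, 0, 0]])

```text
t: 0.93
tcp_pos: [0.3543, 0.225, 0.2313]
tool_rot: [-0.024, 1.0, -0.0, -0.0]
force: [0.4, 0.2, 0.2]
finger_gap: 0.001
gripper_force: 0.0
```

Request:
apply_moves(claw=[-1, -1, -1, -1, -1], travel=[[-0.113, -0.262, 0], [-0.113, -0.262, 0], [-0.113, -0.262, 0], [-0.113, -0.262, 0], [-0.113, -0.262, 0]], turn=[[0, 0, 0], [0, 0, 0], [0, 0, 0], [0, 0, 0], [0, 0, 0]])

```text
t: 1.35
tcp_pos: [0.4459, 0.0377, 0.2312]
tool_rot: [-0.024, 1.0, 0.0, -0.0]
force: [1.3, 0.8, -0.6]
finger_gap: 0.002
gripper_force: 0.0
```

```bash
python3 - <<'E'
from station import manip
import cv2,numpy as np
from h import *
d=manip.snapshot("wrist");np.savez("w.npz",**d);cv2.imwrite("pics/w1.png",d["pixels"][:,:,::-1])
s=manip.sense();print(s["t"],s["tcp_pos"],s["tool_rot"],s["force"]); print(-d["R"].T@d["t"],d["R"].round(3))
E
```

```text
1.4 [0.45184267 0.03096195 0.2317864 ] [-0.02166668  0.999755   -0.00298293  0.00340688] [ 4.15431782 -3.81725572  0.7149288 ]
[0.36276398 0.03368895 0.37451153] [[-0.047  0.999  0.001]
 [ 0.945  0.044  0.324]
 [ 0.324  0.017 -0.946]]
```

View pics/w1.png

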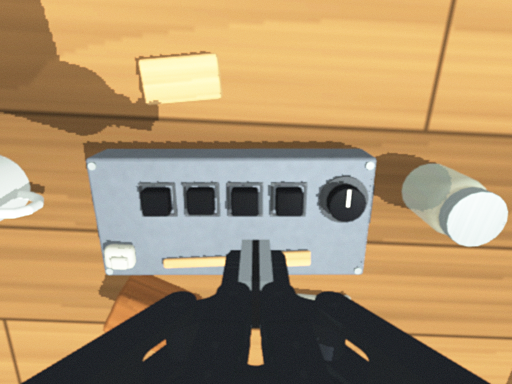

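The wrist view shows keys 4 to 1 at about (157,200), (201,200), (245,200) and (289,200), the dial at (343,198) and the shut fingertips at (257,260).

```bash
python3 - <<'E'
from h import *
d=dict(np.load("w.npz"));g=d["pixels"].max(2);P=points(d)
m=np.zeros_like(g);m[178:222,135:312]=(g[178:222,135:312]<45)*255
n,l,s,c=cv2.connectedComponentsWithStats(m)
for i in range(1,n):
    if s[i,4]>40:
        Q=P[l==i];z=np.median(Q[:,2]);print(s[i].tolist(),c[i].round(1),cast(d,c[i],0.064)[0].round(4),Q.mean(0).round(4),z.round(4),Q[:,2].std().round(4))
for u,v in [(157,200),(201,200),(245,200),(289,200)]:
    Q=P[v-6:v+7,u-6:u+7,2].ravel();print(np.median(Q).round(4),Q.std().round(4))
print("box",[np.median(P[v-4:v+5,u-4:u+5,2]).round(4) for u,v in [(120,205),(200,235),(160,170),(270,170),(290,230),(220,170)]])
E
```

```text
[186, 187, 28, 27, 634] [199.8 200.2] [ 0.4832 -0.0168  0.064 ] [ 0.4835 -0.0168  0.0635] 0.0625 0.0215
[141, 188, 30, 28, 723] [155.6 200.9] [ 0.4861 -0.0619  0.064 ] [ 0.485  -0.061   0.0668] 0.0661 0.0231
[231, 188, 26, 27, 512] [242.8 200.2] [0.4812 0.027  0.064 ] [0.4803 0.0271 0.0666] 0.0664 0.0195
[276, 188, 26, 27, 301] [284.2 197.9] [0.4768 0.069  0.064 ] [0.4767 0.069  0.0642] 0.0657 0.0036
0.0667 0.0333
0.0627 0.0239
0.0667 0.0236
0.0668 0.0406
box [np.float64(0.0504), np.float64(0.0506), np.float64(0.0506), np.float64(0.0508), np.float64(0.0509), np.float64(0.0505)]
```

Key 3 is the latched one, with its top at 62.7 mm against about 66.7 mm for the others. Now moving over key 1.

Request:
apply_moves(claw=[-1, -1, -1, -1, -1], travel=[[-0.039, 0.051, 0.1], [-0.039, 0.051, 0.164], [-0.039, 0.051, 0.164], [-0.039, 0.051, 0.164], [-0.039, 0.051, 0.164]], turn=[[0, 0, 0], [0, 0, 0], [0, 0, 0], [0, 0, 0], [0, 0, 0]])

```text
t: 1.82
tcp_pos: [0.4724, 0.0829, 0.0963]
tool_rot: [-0.024, 1.0, 0.0, -0.004]
force: [0.2, -0.0, -0.0]
finger_gap: -0.003
gripper_force: 0.0
```

Request:
apply_moves(claw=[-1, -1, -1, -1, -1], travel=[[0, 0, 0], [0, 0, 0], [0, 0, 0], [0, 0, 0], [0, 0, 0]], turn=[[0, 0, 0], [0, 0, 0], [0, 0, 0], [0, 0, 0], [0, 0, 0]])

```text
t: 2.23
tcp_pos: [0.4756, 0.0818, 0.1015]
tool_rot: [-0.024, 1.0, -0.0, 0.001]
force: [-0.2, 0.0, 0.5]
finger_gap: 0.002
gripper_force: 0.0
```

```bash
python3 - <<'E'
from station import manip
import cv2,numpy as np
from h import *
d=manip.snapshot("wrist");np.savez("w2.npz",**d);cv2.imwrite("pics/w2.png",d["pixels"][:,:,::-1])
s=manip.sense();print(s["t"],s["tcp_pos"],s["tool_rot"],s["force"],np.abs(s["qd"]).max()); print(-d["R"].T@d["t"])
E
```

```text
2.2833 [0.47544404 0.08181839 0.10128227] [-2.38184963e-02  9.99715578e-01 -1.19913594e-04  1.19482731e-03] [-0.0167146  -0.44887484  0.51363977] 0.0091409597882106
[0.39199433 0.07781134 0.24452363]
```

View pics/w2.png

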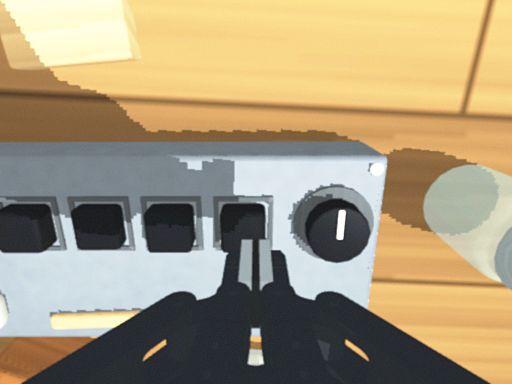

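The wrist view shows keys 1, 2 and 3 at about (243,222), (170,224) and (98,224). The fingertips are at column 257, so they are slightly towards the dial from key 1.

```bash
python3 - <<'E'
from h import *
d=dict(np.load("w2.npz"));g=d["pixels"].max(2)
m=np.zeros_like(g);m[195:258,60:215]=(g[195:258,60:215]<40)*255
n,l,s,c=cv2.connectedComponentsWithStats(m)
for i in range(1,n):
    if s[i,4]>200: print(s[i].tolist(),c[i].round(1),cast(d,c[i],0.064)[0].round(4))
print(cast(d,[[243,222],[170,224]],.066).round(4))
E
```

```text
[72, 205, 53, 40, 1406] [ 98.8 219.5] [ 0.4782 -0.0129  0.064 ]
[144, 204, 50, 40, 977] [170.1 215.4] [0.4734 0.0304 0.064 ]
[[0.4748 0.0745 0.066 ]
 [0.4782 0.0306 0.066 ]]
```

Request:
apply_moves(claw=[-1, -1, -1, -1, -1], travel=[[-0.006, -0.01, 0.02], [-0.006, -0.01, 0.035], [-0.006, -0.01, 0.0375], [-0.006, -0.01, 0.0375], [-0.006, -0.01, 0.0375]], turn=[[0, 0, 0], [0, 0, 0], [0, 0, 0], [0, 0, 0], [0, 0, 0]])

```text
t: 2.7
tcp_pos: [0.48, 0.0743, 0.0705]
tool_rot: [-0.024, 1.0, 0.0, 0.0]
force: [0.4, 0.9, 0.2]
finger_gap: -0.002
gripper_force: 0.0
```

Request:
apply_moves(claw=[-1, -1, -1, -1], travel=[[0, 0, 0.00125], [0, 0, 0.0025], [0, 0, 0.00375], [0, 0, 0.00375]], turn=[[0, 0, 0], [0, 0, 0], [0, 0, 0], [0, 0, 0]])

```text
t: 3.03
tcp_pos: [0.4801, 0.0743, 0.0673]
tool_rot: [-0.024, 1.0, -0.0, 0.0]
force: [0.3, 0.7, -0.6]
finger_gap: 0.001
gripper_force: 0.0
```

Request:
apply_moves(claw=[-1, -1, -1, -1], travel=[[0, 0, 0.00125], [0, 0, 0.0025], [0, 0, 0.0025], [0, 0, 0.0025]], turn=[[0, 0, 0], [0, 0, 0], [0, 0, 0], [0, 0, 0]])

```text
t: 3.37
tcp_pos: [0.4802, 0.0743, 0.0652]
tool_rot: [-0.024, 1.0, 0.0, 0.0]
force: [0.7, 0.5, 2.2]
finger_gap: -0.001
gripper_force: 1.0
```

Request:
apply_moves(claw=[-1, -1, -1], travel=[[0, 0, 0.00125], [0, 0, 0.00125], [0, 0, 0.00125]], turn=[[0, 0, 0], [0, 0, 0], [0, 0, 0]])

```text
t: 3.62
tcp_pos: [0.4802, 0.0743, 0.0642]
tool_rot: [-0.024, 1.0, 0.0, 0.0]
force: [-0.8, 0.6, 2.4]
finger_gap: 0.0
gripper_force: 1.3
```

Key 1 is tapped, at about 2.5 N. Moving to key 2.

Request:
apply_moves(claw=[-1, -1, -1, -1, -1], travel=[[0, 0, -0.015], [0, -0.028, -0.015], [0, -0.0575, -0.015], [0, -0.0575, -0.015], [0, -0.0575, -0.01]], turn=[[0, 0, 0], [0, 0, 0], [0, 0, 0], [0, 0, 0], [0, 0, 0]])

```text
t: 4.03
tcp_pos: [0.4828, 0.0274, 0.0724]
tool_rot: [-0.023, 1.0, -0.0, 0.001]
force: [-1.2, -0.1, 0.7]
finger_gap: -0.003
gripper_force: 0.0
```

Request:
apply_moves(claw=[-1, -1, -1, -1, -1], travel=[[0, 0, 0.0025], [0, 0, 0.005], [0, 0, 0.00625], [0, 0, 0.0075], [0, 0, 0.0075]], turn=[[0, 0, 0], [0, 0, 0], [0, 0, 0], [0, 0, 0], [0, 0, 0]])

```text
t: 4.45
tcp_pos: [0.4818, 0.029, 0.0659]
tool_rot: [-0.024, 1.0, 0.0, -0.001]
force: [-0.4, 0.8, 2.3]
finger_gap: 0.0
gripper_force: 0.7
```

Request:
apply_moves(claw=[-1, -1, -1, -1], travel=[[0, 0, 0.00125], [0, 0, 0.0025], [0, 0, 0.0025], [0, 0, 0.0025]], turn=[[0, 0, 0], [0, 0, 0], [0, 0, 0], [0, 0, 0]])

```text
t: 4.78
tcp_pos: [0.4821, 0.0285, 0.0642]
tool_rot: [-0.024, 1.0, 0.0, -0.0]
force: [-1.4, 1.8, 2.2]
finger_gap: 0.001
gripper_force: 1.3
```

Key 2 is tapped. Moving to key 3, the latched one.

Request:
apply_moves(claw=[-1, -1, -1, -1, -1], travel=[[0, 0, -0.015], [0, -0.028, -0.015], [0, -0.0575, -0.015], [0, -0.0575, -0.015], [0, -0.0575, -0.01]], turn=[[0, 0, 0], [0, 0, 0], [0, 0, 0], [0, 0, 0], [0, 0, 0]])

```text
t: 5.2
tcp_pos: [0.4855, -0.0188, 0.0725]
tool_rot: [-0.023, 1.0, -0.0, 0.001]
force: [0.1, 0.3, -0.1]
finger_gap: 0.005
gripper_force: 0.0
```

Request:
apply_moves(claw=[-1, -1, -1, -1, -1], travel=[[0, 0, 0.005], [0, 0, 0.01], [0, 0, 0.01125], [0, 0, 0.01125], [0, 0, 0.01125]], turn=[[0, 0, 0], [0, 0, 0], [0, 0, 0], [0, 0, 0], [0, 0, 0]])

```text
t: 5.62
tcp_pos: [0.4842, -0.0171, 0.0628]
tool_rot: [-0.024, 1.0, 0.0, -0.0]
force: [0.9, 1.0, 0.2]
finger_gap: 0.001
gripper_force: 0.0
```

Request:
apply_moves(claw=[-1, -1, -1], travel=[[0, 0, 0.0008], [0, 0, 0.0013], [0, 0, 0.0013]], turn=[[0, 0, 0], [0, 0, 0], [0, 0, 0]])

```text
t: 5.87
tcp_pos: [0.4845, -0.0174, 0.0622]
tool_rot: [-0.024, 1.0, 0.0, 0.0]
force: [-0.6, 0.4, 1.1]
finger_gap: 0.001
gripper_force: 0.5
```

Request:
apply_moves(claw=[-1, -1, -1], travel=[[0, 0, 0.0005], [0, 0, 0.0005], [0, 0, 0.0005]], turn=[[0, 0, 0], [0, 0, 0], [0, 0, 0]])

```text
t: 6.12
tcp_pos: [0.4846, -0.0175, 0.062]
tool_rot: [-0.024, 1.0, 0.0, 0.0]
force: [0.5, 2.0, 3.9]
finger_gap: 0.002
gripper_force: 1.9
```

Key 3 is tapped at roughly 3.5 N without moving. Now key 4.

Request:
apply_moves(claw=[-1, -1, -1, -1, -1], travel=[[0, 0, -0.018], [0, -0.028, -0.018], [0, -0.0575, -0.018], [0, -0.0575, -0.018], [0, -0.0575, -0.0125]], turn=[[0, 0, 0], [0, 0, 0], [0, 0, 0], [0, 0, 0], [0, 0, 0]])

```text
t: 6.53
tcp_pos: [0.4874, -0.0648, 0.072]
tool_rot: [-0.023, 1.0, -0.0, 0.001]
force: [-0.4, -0.6, 0.7]
finger_gap: -0.002
gripper_force: 0.0
```

Request:
apply_moves(claw=[-1, -1, -1, -1, -1], travel=[[0, 0, 0.0025], [0, 0, 0.005], [0, 0, 0.00625], [0, 0, 0.0075], [0, 0, 0.0075]], turn=[[0, 0, 0], [0, 0, 0], [0, 0, 0], [0, 0, 0], [0, 0, 0]])

```text
t: 6.95
tcp_pos: [0.486, -0.0627, 0.0654]
tool_rot: [-0.024, 1.0, 0.0, -0.001]
force: [-0.8, 0.6, 2.0]
finger_gap: -0.001
gripper_force: 0.9
```

Request:
apply_moves(claw=[-1, -1, -1, -1], travel=[[0, 0, 0.00125], [0, 0, 0.002], [0, 0, 0.002], [0, 0, 0.002]], turn=[[0, 0, 0], [0, 0, 0], [0, 0, 0], [0, 0, 0]])

```text
t: 7.28
tcp_pos: [0.4866, -0.0633, 0.0642]
tool_rot: [-0.024, 1.0, 0.0, -0.0]
force: [-1.2, 1.8, 2.9]
finger_gap: -0.0
gripper_force: 1.3
```

Key 4 is tapped. Going back to key 3 for the full press.

Request:
apply_moves(claw=[-1, -1, -1, -1, -1], travel=[[0, 0, -0.015], [0, 0.028, -0.015], [0, 0.0575, -0.015], [0, 0.0575, -0.015], [0, 0.0575, -0.01]], turn=[[0, 0, 0], [0, 0, 0], [0, 0, 0], [0, 0, 0], [0, 0, 0]])

```text
t: 7.7
tcp_pos: [0.4852, -0.0173, 0.0725]
tool_rot: [-0.025, 1.0, -0.0, 0.001]
force: [0.4, -0.0, 0.1]
finger_gap: -0.001
gripper_force: 0.0
```

Request:
apply_moves(claw=[-1, -1, -1, -1, -1], travel=[[0, 0, 0.005], [0, 0, 0.01], [0, 0, 0.0125], [0, 0, 0.0145], [0, 0, 0.0145]], turn=[[0, 0, 0], [0, 0, 0], [0, 0, 0], [0, 0, 0], [0, 0, 0]])

```text
t: 8.12
tcp_pos: [0.4847, -0.0184, 0.0604]
tool_rot: [-0.024, 1.0, -0.0, 0.0]
force: [-0.9, -2.1, 4.5]
finger_gap: 0.003
gripper_force: 2.6
```

Request:
apply_moves(claw=[-1, -1, -1, -1], travel=[[0, 0, 0.001], [0, 0, 0.0025], [0, 0, 0.0025], [0, 0, 0.0025]], turn=[[0, 0, 0], [0, 0, 0], [0, 0, 0], [0, 0, 0]])

```text
t: 8.45
tcp_pos: [0.4847, -0.0184, 0.0589]
tool_rot: [-0.024, 1.0, -0.0, 0.0]
force: [-1.9, -1.6, 6.6]
finger_gap: -0.002
gripper_force: 3.1
```

Request:
apply_moves(claw=[-1, -1, -1], travel=[[0, 0, 0.0013], [0, 0, 0.0013], [0, 0, 0.0013]], turn=[[0, 0, 0], [0, 0, 0], [0, 0, 0]])

```text
t: 8.7
tcp_pos: [0.4847, -0.0184, 0.0581]
tool_rot: [-0.024, 1.0, -0.0, 0.0]
force: [-1.6, -1.8, 7.7]
finger_gap: -0.003
gripper_force: 3.6
```

Request:
apply_moves(claw=[-1, -1, -1, -1, -1], travel=[[0, 0, -0.003], [0, 0, -0.008], [0, 0, -0.015], [0, 0, -0.04], [0, 0, -0.08]], turn=[[0, 0, 0], [0, 0, 0], [0, 0, 0], [0, 0, 0], [0, 0, 0]])

```text
t: 9.12
tcp_pos: [0.4822, -0.0171, 0.12]
tool_rot: [-0.024, 1.0, 0.001, -0.003]
force: [0.8, 0.3, 0.3]
finger_gap: 0.007
gripper_force: 0.0
```

Request:
apply_moves(claw=[-1, -1, -1, -1, -1], travel=[[0.03, 0, -0.05], [0.06, 0, -0.1], [0.06, 0, -0.14], [0.06, 0, -0.14], [0.06, 0, -0.14]], turn=[[0, 0, 0], [0, 0, 0], [0, 0, 0], [0, 0, 0], [0, 0, 0]])

```text
t: 9.53
tcp_pos: [0.4375, -0.0202, 0.2358]
tool_rot: [-0.024, 1.0, -0.001, 0.003]
force: [0.1, -0.3, 0.2]
finger_gap: 0.001
gripper_force: 0.0
```

Request:
apply_moves(claw=[-1, -1, -1, -1], travel=[[0, 0, 0], [0, 0, 0], [0, 0, 0], [0, 0, 0]], turn=[[0, 0, 0], [0, 0, 0], [0, 0, 0], [0, 0, 0]])

```text
t: 9.87
tcp_pos: [0.436, -0.0197, 0.2321]
tool_rot: [-0.024, 1.0, 0.001, -0.002]
force: [0.2, 0.3, -0.0]
finger_gap: -0.001
gripper_force: 0.0
```

```bash
python3 - <<'E'
from station import manip
from h import *
d=manip.snapshot("wrist");np.savez("w3.npz",**d);cv2.imwrite("pics/w3.png",d["pixels"][:,:,::-1])
s=manip.sense();print(s["t"],s["tcp_pos"],s["force"])
K,P=d["intrinsics"],points(d)
for y0,x0 in [(.0743,.480),(.0285,.482),(-.0178,.4846),(-.0633,.487)]:
    q=(abs(P[...,0]-x0)<.008)&(abs(P[...,1]-y0)<.008);z=P[q][:,2];print(q.sum(),np.median(z).round(4))
E
```

```text
9.9167 [ 0.43609339 -0.01975225  0.23220377] [ 0.73734752 -0.55428885  0.17041827]
218 0.0668
224 0.0668
225 0.0668
216 0.0668
```

View pics/w3.png

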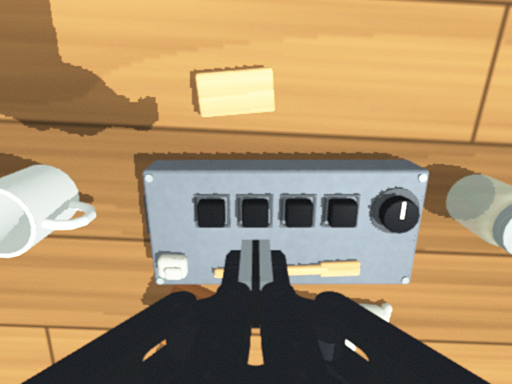

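The wrist view shows all four keys at (211,212) to (342,211) standing level, each measuring 66.8 mm high. The spatula and shard are undisturbed and the hand is clear.

```bash
python3 -c "
from station import manip
print(manip.sign_off())"
```

```text
the job is handed in; nothing more can be done
None
```

I tapped keys 1 to 4 in order, pressed latched key 3 to its stop so it released and came up level with the others, withdrew the hand and handed the job in at about 10 s; the sign-off gave no verdict.

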